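# Break the stay and shut the sample case

## Task

The pine sample case on the sales counter stands open on its brass folding stay, which is locked straight. Push the wooden grip at the knee of the stay downwards to break the knee, then lower the pine lid until it is fully shut. Leave the smoked price stand upright where it is. The grey steel card box has nothing to do with it.

Things in the scene. Friction and masses are not known exactly. Their poses are not given: they have to be found in the camera images.
- sample_lid (a joint): Lid hinge of the fixed pine case (180 deep, 200 wide, 110 mm high). 0 = open 60 degrees above level, stay locked; grows closing; 1.047 rad = shut. Hinge line: level, on the rim nearest the robot, 110 mm up; the lid's outer face looks up and to the robot. Stiff: stays where left; knee broken, 1 to 7 N on the outer face lowers it; stay locked, it cannot go down. Case yaw within 0.35 rad.
- lid_edge (a point): Point on the outer face of the pine lid (180 mm from hinge to free edge, 200 wide, 12 thick): mid-width, 25 mm short of the free edge, 155 mm from the hinge line, 12 mm above the underside. Axes: x along the lid from hinge to free edge, y along the hinge line towards the stay's side, z out of the outer face. Moves with the lid; 122 mm above the counter when shut.
- knee_bar (a point): Centre of the stay's knee grip: level pine rod, 18 mm thick, 58 long, parallel to the hinge, 50 mm outside the case's left side (seen from the robot). Locked: 143 mm up, 8 degrees past straight. A few N from above swing it about a pivot on the case 52 mm farther from the robot, 53 lower: at first down and robotwards alike; 15 mm down is well broken. Lowering the lid folds it on to 37 mm up.
- price_stand: Loose bystander: smoked acrylic price stand, foot 70 x 90 x 6 mm with an upright panel 90 mm wide, 5 mm thick, to 106 mm height. Origin at the centre of its underside, z up.

How it is judged (in metres and radians):
At the end, for the whole second after the job is handed in: The pine lid is shut (within about 7 degrees of fully down) and at rest, its stay folded (value of joint sample_lid above 0.93 rad and velocity of joint sample_lid below 0.05 rad/s); the robot touches nothing.
It fails at once if the price stand is pushed more than 40 mm or tipped more than 30 degrees (distance of price_stand from where it was at the start of the episode above 0.04 m or angle between price_stand's own z axis and vertical above 0.52 rad).
It also fails if it takes over 40 s, if anything falls off the work surface, if the arm or the gripper's body presses on something with over 40 N, if the wrist force passes 120 N, or if a joint passes its speed limit or range.

## Robot

A 6-joint arm with a two-finger parallel gripper is mounted at the origin on the work surface. World frame = base frame: x ahead of the robot, y to its left, z up, the work surface at z = 0. Lengths are in mm, angles in rad, forces in N, time in s.
With the tool pointing down it reaches from about 300 to 1000 mm from the base axis. Payload 5.1 kg.
Tool frame: the origin (TCP) lies midway between the tips of the shut fingers; the grasp point (between the pads) lies manip.hold_point_z behind it (manip.hold_point_z is the distance from the TCP to the grasp point, in mm); z points along the fingers, y is the line along which they close (so a half turn about z gives the same grasp; the last joint's range is limited). The gripper opens to 95 mm and grips with 3 to 60 N. Pads are 20 mm wide; open, the fingers measure 119 mm over their backs; the gripper's body (75 mm by 180 mm) begins 59 mm behind the grasp point.
Start: joints at [-1.301, 0.124, 1.65, -0, 1.367, -0.083], TCP at [224.56, -609.965, 214.656] pointing down, gripper open.
Joint ranges: [-2.61, 2.61], [-1.02, 2.33], [0.03, 2.71], [-1.35, 4.49], [0.32, 2.68], [-2.91, 2.91]. Speed limits (rad/s): [2.57, 2.57, 3.14, 3.14, 3.14, 3.14].

## Interface

Orientations are given as a unit quaternion [w, x, y, z].
In Python, from workcell import manip gives the robot as it stands.
- The arm moves only by the tool servo_tool, never from a script. Its arguments are lists of equal length, an entry for each row: "offset": the shift along the tool's x, y, z in units of 30 mm (1.0 is 30 mm), a list of three; "turn": the turn about the tool's z in units of 0.1 rad (1.0 is 0.1 rad); "grip": the opening, from 0 (shut) to 1 (fully open). In form: {"offset": [[dx, dy, dz], ...], "turn": [turn, ...], "grip": [grip, ...]}. A call has 1 to 20 rows; each row shifts and turns the commanded pose from where the row before left it, along the tool's axes as they then stand; what a row does not reach is not made up. A row lasts 1/12 s, in which the tool goes at most 41.7 mm and 7.16 degrees, less where a joint would pass 70% of its speed; a pose out of reach is approached as far as the arm can. A call with a number of a shift or a turn outside -1 to 1 is refused whole. A call with a gripper value outside its range is refused whole. The fingers move at their own pace and stop on an object; "squeeze" is the grip in N (left out, the last holds). Time passes only in rows, so rows that do not move let the fingers close. It gives the time, the measured TCP pose, the force, the opening and the grip force at its end, in the units of the state.
- manip.sense(): the state, without advancing time (a new reading comes with each control period).
- manip.get_image(name): name is "scene" or "top" or "wrist"; returns a dict with "frame" (400x640x3 uint8, red, green, blue), "depth" (400x640 float32, mm along the optical axis (not along the pixel's ray), 0 where there is no reading), "K" (3x3 intrinsics, pixels), "R" (3x3) and "t" (3): a world point X has camera coordinates R X + t. Camera axes: x right, y down, z forward; pixel columns grow to the right and rows downward; lengths in mm; the calibration is good to about 2 mm. The wrist camera is an equidistant fisheye: a pixel r from the principal point sees the ray r / f radians off the axis. A picture is of the moment at which its call begins.
- manip.close_job(): hands the job in; it is judged then, once.
The state is a dict: "time": time; "q": joint angles; "dq": joint speeds; "joint_torque": joint torques, N m; "position": TCP position; "eef_rot": TCP orientation; "wrist_force": force on the tool from outside, world axes, zero at the start; "torque": the same for the moment, N m; "width": finger opening in mm; "grasp_force": force on a finger pad.
Only numpy, scipy, OpenCV 4.12 (cv2) and the standard library are available. Lean on these libraries where they do the work, as an engineer would, in place of code of your own. Each camera call takes 0.05 s, during which the arm holds its last target. There are 200 camera calls.

## Working session

There is one attempt and no reset: what is moved stays moved. The work goes in short steps, Python scripts to look and compute and a tool call to move; the robot and the scene stay as the last step left them, time stands still between calls to the robot, and variables do not carry over. Pictures are saved under pics/ and viewed, at most 10 in all, crops included, and the job is handed in when it is done.

Besides the shell and the picture viewer there is one more tool, called after "Request:" as a command line: name --pt "numbers of a row" for each row, then --argument value for the rest. servo_tool: Moves the arm, as the interface text tells. Shifts and turns lie within -1 to 1; 1 stands for 30 mm of shift or 0.1 rad of turn. Its arguments: {"type":"object","properties":{"offset":{"type":"array","items":{"type":"array","items":{"type":"number"}}},"turn":{"type":"array","items":{"type":"number"}},"grip":{"type":"array","items":{"type":"number"}},"squeeze":{"type":"number"}},"required":["offset","turn","grip"]}

```bash
mkdir -p pics
cat > h.py <<'E'
import numpy as np, cv2, pickle
from workcell import manip
def grab(n):
    d=manip.get_image(n); pickle.dump(d,open(n+'.pkl','wb')); return d
def world(d,u,v):
    z=float(d['depth'][v,u]); K=d['K']
    p=np.array([(u-K[0,2])/K[0,0]*z,(v-K[1,2])/K[1,1]*z,z])
    return (np.array(d['R']).T@(p-d['t'])).round(1)
E
python3 - <<'E'
from h import *
for n in ('scene','top'):
    d=grab(n); cv2.imwrite(f'pics/{n}1.png',d['frame'][:,:,::-1])
s=manip.sense(); print(s['position'],s['eef_rot'],s['time'],manip.hold_point_z)
E
```

```text
[ 224.4154964 -609.4262457  213.536446 ] [-9.09570013e-04  9.84478570e-01  1.75502452e-01 -8.58890153e-05] 0.1 18.8
```

View pics/scene1.png

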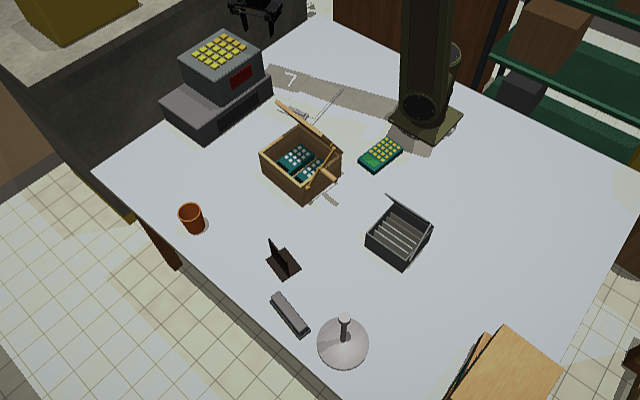

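View pics/top1.png

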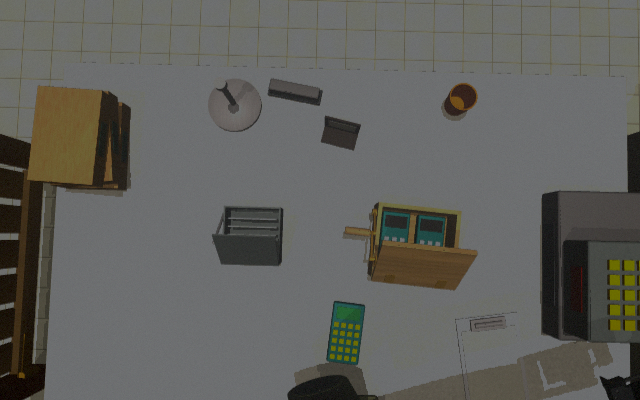

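The scene view shows the case with its knee grip at about (328,176). In the top view the grip rod runs (345,231)-(370,233), the lid's free edge (383,245)-(477,252), its hinge (370,280)-(463,290), and the price stand is at (340,132), clear of the work.

Run:
```python
from h import *
d=pickle.load(open('top.pkl','rb'))
for n,u,v in [('rod',348,232),('rod',353,232),('rod',358,233),('rod',364,233),('free',386,249),('free',430,251),('free',470,254),('mid',420,265),('low',375,275),('low',420,281),('low',460,286),('stand',340,120),('far rim',380,206),('far rim',457,215)]: print(n,u,v,world(d,u,v))
c=cv2.resize(d['frame'][190:310,330:490],None,fx=5,fy=5,interpolation=2)
cv2.imwrite('pics/c1.png',cv2.convertScaleAbs(c[:,:,::-1],alpha=1.7))
```

```text
rod 348 232 [513.2 -10.4 147.8]
rod 353 232 [513.5 -21.5 157.1]
rod 358 233 [511.5 -33.6 148.7]
rod 364 233 [511.9 -47.4 150.8]
free 386 249 [478.6 -86.7 253. ]
free 430 251 [ 477.  -177.3  265.5]
free 470 254 [ 473.  -259.9  269.6]
mid 420 265 [ 444.3 -167.7  206.2]
low 375 275 [415.8 -74.9 148.3]
low 420 281 [ 403.9 -180.8  138.2]
low 460 286 [ 382.2 -310.7   -2. ]
stand 340 120 [786.2  13.2 102.2]
far rim 380 206 [577.8 -87.5 110.2]
far rim 457 215 [ 560.9 -272.5  111.1]
```

View pics/c1.png

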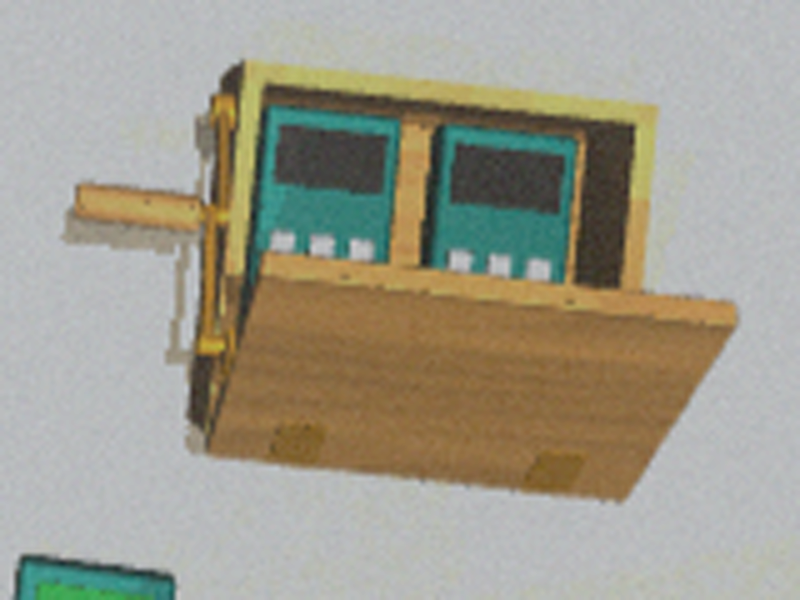

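Request:
servo_tool --pt "0 0 -0.5" --pt "0 0 -0.5" --pt "0 0 -0.5" --pt "0 0 -0.5" --pt "0 0 -0.5" --pt "0 0 -0.5" --pt "0 0 -0.5" --pt "0 0 -0.5" --pt "0 0 -0.5" --pt "0 0 -0.5" --pt "0 0 -0.5" --pt "0 0 -0.5" --turn '[-0.94,-0.94,-0.94,-0.94,-0.94,-0.94,-0.94,-0.94,-0.94,-0.94,-0.94,-0.94]' --grip '[0,0,0,0,0,0,0,0,0,0,0,0]'

```text
time: 1.1
position: [224.5, -609.7, 394.6]
eef_rot: [-0.001, 0.737, 0.676, 0.0]
wrist_force: [0.1, -1.2, -0.3]
width: 20.7
grasp_force: 0.0
```

Request:
servo_tool --pt "0.9 0.33 0" --pt "0.9 0.33 0" --pt "0.9 0.33 0" --pt "0.9 0.33 0" --pt "0.9 0.33 0" --pt "0.9 0.33 0" --pt "0.9 0.33 0" --pt "0.9 0.33 0" --pt "0.9 0.33 0" --pt "0.9 0.33 0" --pt "0.9 0.33 0" --pt "0.9 0.33 0" --pt "0.9 0.33 0" --pt "0.9 0.33 0" --pt "0.9 0.33 0" --pt "0.9 0.33 0" --pt "0.9 0.33 0" --pt "0.9 0.33 0" --pt "0.9 0.33 0" --pt "0 0 0" --turn '[0,0,0,0,0,0,0,0,0,0,0,0,0,0,0,0,0,0,0,0]' --grip '[0,0,0,0,0,0,0,0,0,0,0,0,0,0,0,0,0,0,0,0]'

```text
time: 2.77
position: [459.0, -112.4, 394.1]
eef_rot: [-0.001, 0.736, 0.677, 0.001]
wrist_force: [-0.2, -1.2, -0.3]
width: 0.4
grasp_force: 0.0
```

Request:
servo_tool --pt "0.78 0.32 0" --pt "0.78 0.32 0" --pt "0.78 0.32 0" --pt "0.78 0.32 0" --pt "0 0 0.8" --pt "0 0 0.8" --pt "0 0 0.8" --pt "0 0 0.8" --pt "0 0 0.8" --pt "0 0 0.8" --pt "0 0 0.8" --pt "0 0 0.8" --pt "0 0 0.8" --pt "0 0 0" --pt "0 0 0" --turn '[0,0,0,0,0,0,0,0,0,0,0,0,0,0,0]' --grip '[0,0,0,0,0,0,0,0,0,0,0,0,0,0,0]'

```text
time: 4.02
position: [503.4, -26.5, 177.2]
eef_rot: [-0.001, 0.738, 0.674, -0.001]
wrist_force: [0.6, -0.3, 1.2]
width: 0.5
grasp_force: 0.0
```

Run:
```python
from h import *
d=grab('scene'); cv2.imwrite('pics/s2.png',cv2.resize(d['frame'][70:230,220:420,::-1],None,fx=3.7,fy=3.7,interpolation=2))
```

```text
(no output)
```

View pics/s2.png

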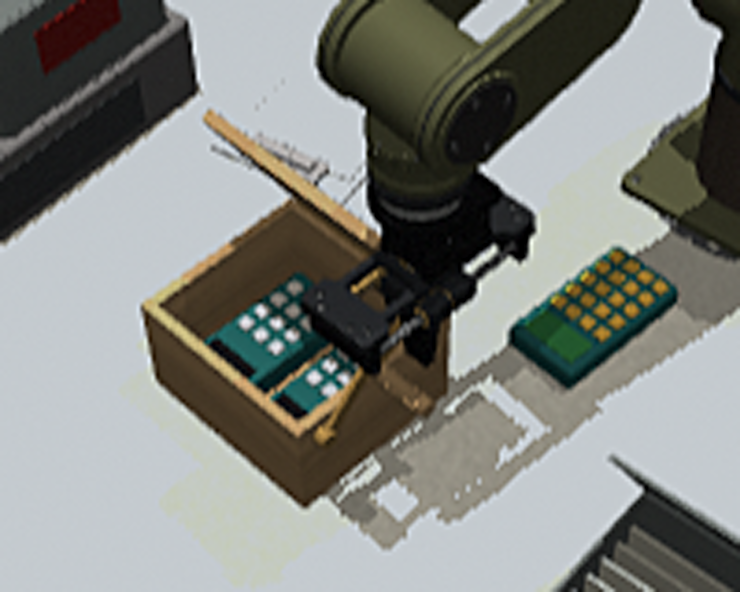

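The picture shows the shut fingers (about 415,350 in the crop) just above the rod (400,385), with the gripper clear of the lid. Next I push down.

Request:
servo_tool --pt "0 0 0.25" --pt "0 0 0.25" --pt "0 0 0.2" --pt "0 0 0.2" --pt "0 0 0.15" --pt "0 0 0.15" --pt "0 0 0.15" --pt "0 0 0.15" --pt "0 0 0" --turn '[0,0,0,0,0,0,0,0,0]' --grip '[0,0,0,0,0,0,0,0,0]'

```text
time: 4.82
position: [495.8, -25.3, 132.1]
eef_rot: [-0.009, 0.738, 0.675, -0.009]
wrist_force: [-29.2, 2.0, 18.9]
width: 0.6
grasp_force: 15.4
```

Request:
servo_tool --pt "0 -0.3 0" --pt "0 -0.1 -0.3" --pt "0 0 -0.8" --pt "0 0 -0.8" --pt "0 0 -0.8" --pt "0 0 -0.8" --pt "0 0 -0.8" --pt "0 -0.7 -0.8" --pt "0 -0.7 -0.8" --pt "0 -0.7 0" --pt "0 -0.7 0" --pt "0 -0.7 0" --pt "0 0 0" --turn '[0,0,0,0,0,0,0,0,0,0,0,0,0]' --grip '[0,0,0,0,0,0,0,0,0,0,0,0,0]'

```text
time: 5.9
position: [386.8, -15.5, 312.3]
eef_rot: [0.001, 0.738, 0.675, 0.001]
wrist_force: [0.4, -0.9, 0.4]
width: 0.0
grasp_force: 0.0
```

Run:
```python
from h import *
d=grab('top'); c=cv2.resize(d['frame'][190:310,330:490],None,fx=5,fy=5,interpolation=2)
cv2.imwrite('pics/c3.png',cv2.convertScaleAbs(c[:,:,::-1],alpha=1.7))
for v in range(226,252,2): print(v,world(d,350,v),world(d,358,v))
```

```text
226 [ 5.302e+02 -2.200e+01  1.000e-01] [ 5.307e+02 -4.290e+01  1.000e-01]
228 [525.  -22.3  -3.2] [525.6 -43.3  -4.4]
230 [ 5.198e+02 -2.230e+01 -4.000e-01] [520.4 -43.3  -3.4]
232 [513.5 -15.6 137.3] [513.9 -34.3 137.7]
234 [508.8 -15.4 143.7] [509.3 -34.3 138.6]
236 [504.1 -15.9 135.5] [504.6 -34.7 134.1]
238 [499.4 -16.2 130.2] [499.9 -34.8 134.6]
240 [493.8 -23.   -2.3] [494.4 -43.5   2.3]
242 [488.6 -22.9   0.8] [489.2 -43.7   1.1]
244 [ 4.834e+02 -2.310e+01 -3.000e-01] [484.  -43.8   1.1]
246 [478.2 -23.4  -3.5] [478.8 -43.9   2.1]
248 [473.  -23.6  -4.8] [473.6 -44.3  -2.4]
250 [467.9 -23.4   0. ] [468.4 -44.4  -3.2]
```

View pics/c3.png

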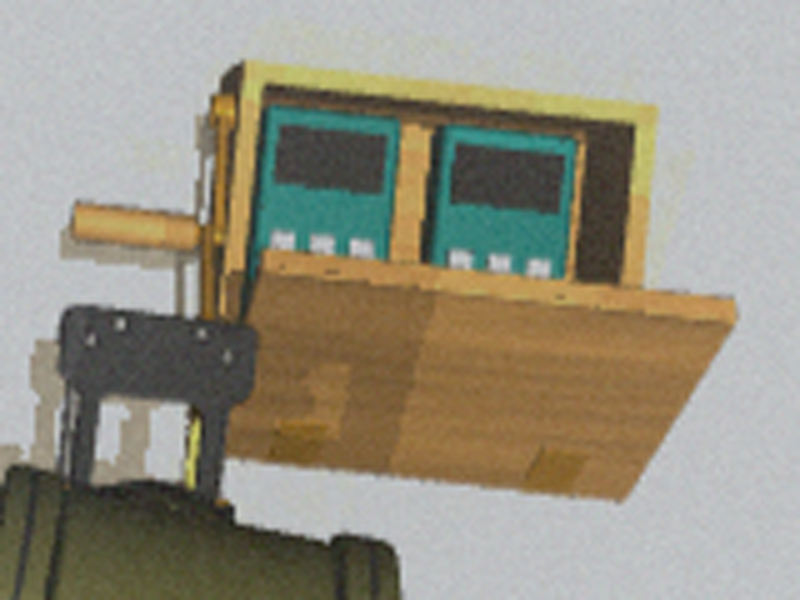

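The crop shows the rod at (75-200, 225): it has moved about 10 mm towards the robot and down 13 mm, so the knee is only just broken. I'll push once more, following the rod's arc.

Request:
servo_tool --pt "0 0.68 0" --pt "0 0.68 0" --pt "0 0.68 0" --pt "0 0.68 0" --pt "0 0.68 0" --pt "0 0.68 0" --pt "0 0 0.78" --pt "0 0 0.78" --pt "0 0 0.78" --pt "0 0 0.78" --pt "0 0 0.78" --pt "0 0 0.78" --pt "0 0 0.78" --pt "0 0 0" --pt "0 -0.05 0.15" --pt "0 -0.05 0.15" --pt "0 -0.05 0.15" --pt "0 -0.05 0.15" --pt "0 -0.05 0.15" --pt "0 -0.05 0.15" --turn '[0,0,0,0,0,0,0,0,0,0,0,0,0,0,0,0,0,0,0,0]' --grip '[0,0,0,0,0,0,0,0,0,0,0,0,0,0,0,0,0,0,0,0]'

```text
time: 7.62
position: [501.5, -25.9, 121.9]
eef_rot: [0.0, 0.738, 0.675, 0.0]
wrist_force: [-3.9, 0.7, 4.5]
width: 0.5
grasp_force: 2.5
```

Request:
servo_tool --pt "0 0 -0.83" --pt "0 0 -0.83" --pt "0 0 -0.83" --pt "0 0 -0.83" --pt "0 0 -0.83" --pt "0 0 -0.83" --pt "0 0 -0.83" --pt "0 0 -0.83" --pt "-0.85 -0.32 0" --pt "-0.85 -0.32 0" --pt "-0.85 -0.32 0" --pt "-0.85 -0.32 0" --pt "-0.85 -0.32 0" --pt "-0.85 -0.33 0" --pt "0 0 0.63" --pt "0 0 0.63" --pt "0 0 0.63" --pt "0 0 0.63" --pt "0 0 0" --pt "0 0 0" --turn '[0,0,0,0,0,0,0,0,0,0,0,0,0,0,0,0,0,0,0,0]' --grip '[0,0,0,0,0,0,0,0,0,0,0,0,0,0,0,0,0,0,0,0]'

```text
time: 9.28
position: [429.6, -173.0, 243.8]
eef_rot: [0.0, 0.738, 0.675, 0.0]
wrist_force: [-0.9, 0.5, 0.2]
width: 0.4
grasp_force: 0.0
```

Run:
```python
from h import *
d=grab('scene'); cv2.imwrite('pics/s4.png',cv2.resize(d['frame'][70:230,220:420,::-1],None,fx=3.7,fy=3.7,interpolation=2))
d=grab('top')
for u,v in [(350,235),(350,238),(358,237),(400,252),(430,254),(460,255)]: print(u,v,world(d,u,v))
```

```text
350 235 [506.5 -16.8 115.4]
350 238 [499.4 -16.8 118.8]
358 237 [502.2 -35.9 116.6]
400 252 [ 471.9 -122.1  214.6]
430 254 [ 473.7 -157.2  364.5]
460 255 [ 469.  -251.3  222.8]
```

View pics/s4.png

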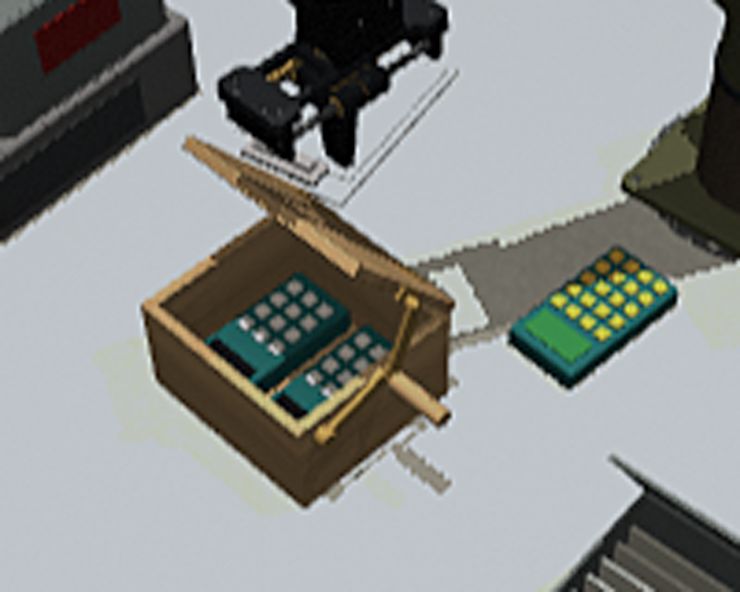

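The view shows the knee well broken (rod at 420,395), and the lid has already sagged to roughly 50°, with the fingers behind it at (340,150). Now I push along the lid's arc.

Request:
servo_tool --pt "0 0.67 0.15" --pt "0 0.67 0.15" --pt "0 0.28 0.17" --pt "0 0.28 0.17" --pt "0 0.16 0.16" --pt "0 0.16 0.16" --pt "0 0.15 0.15" --pt "0 0.15 0.16" --pt "0 0.13 0.18" --pt "0 0.13 0.18" --pt "0 0.12 0.18" --pt "0 0.12 0.18" --pt "0 0.09 0.2" --pt "0 0.09 0.2" --pt "0 0.09 0.2" --pt "0 0.09 0.2" --turn '[0,0,0,0,0,0,0,0,0,0,0,0,0,0,0,0]' --grip '[0,0,0,0,0,0,0,0,0,0,0,0,0,0,0,0]'

```text
time: 10.72
position: [530.6, -182.1, 158.9]
eef_rot: [-0.0, 0.738, 0.675, -0.0]
wrist_force: [-0.5, -0.2, 1.2]
width: 0.6
grasp_force: 0.5
```

Request:
servo_tool --pt "0 0.07 0.2" --pt "0 0.07 0.2" --pt "0 0.05 0.2" --pt "0 0.03 0.2" --pt "0 0.02 0.2" --pt "0 0 0.15" --pt "0 0 0.12" --pt "0 0 0.1" --pt "0 0 0.1" --pt "0 0 0.1" --pt "0 0 0" --turn '[0,0,0,0,0,0,0,0,0,0,0]' --grip '[0,0,0,0,0,0,0,0,0,0,0]'

```text
time: 11.63
position: [538.1, -182.9, 121.9]
eef_rot: [-0.001, 0.738, 0.675, -0.001]
wrist_force: [-19.9, 8.2, 41.8]
width: 0.5
grasp_force: 20.8
```

Request:
servo_tool --pt "0 0 -0.2" --pt "0 0 -0.4" --pt "0 0 -0.7" --pt "0 0 -0.7" --pt "0 0 -0.7" --pt "0 0 -0.7" --pt "0 0 -0.7" --pt "0 -0.8 -0.4" --pt "0 -0.8 0" --pt "0 -0.8 0" --pt "0 -0.8 0" --pt "0 0 0" --pt "0 0 0" --turn '[0,0,0,0,0,0,0,0,0,0,0,0,0]' --grip '[0,0,0,0,0,0,0,0,0,0,0,0,0]'

```text
time: 12.72
position: [441.7, -174.2, 247.6]
eef_rot: [0.0, 0.738, 0.674, 0.0]
wrist_force: [0.4, 0.2, 0.2]
width: 0.2
grasp_force: 0.0
```

Run:
```python
from h import *
d=grab('scene'); cv2.imwrite('pics/s5.png',cv2.resize(d['frame'][70:290,220:440,::-1],None,fx=2.7,fy=2.7,interpolation=2))
for u,v in [(295,180),(280,165),(310,190)]: print(world(d,u,v))
print(manip.sense()['wrist_force'])
```

```text
[ 582.8 -110.   118.9]
[ 571.4 -183.6  121.8]
[559.6 -71.7  76.2]
[-0.14011474 -0.05273843  0.17976268]
```

View pics/s5.png

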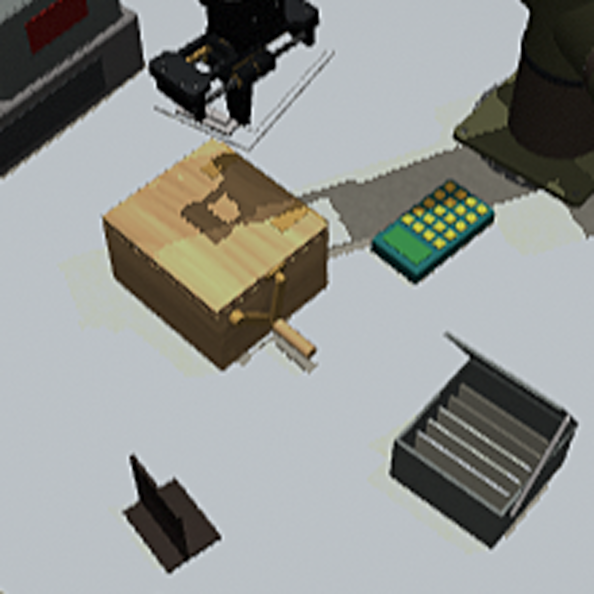

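The lid is flat and shut (about 215,220), the stay is folded with the rod at (295,340), the price stand is upright at (165,520), and the arm is clear.

```bash
python3 -c "
from workcell import manip
print(manip.close_job())"
```

```text
the job is handed in; nothing more can be done
None
```

The knee is broken and the pine lid is fully shut with its stay folded; the price stand still stands upright in place, the arm is clear, and the job was handed in at about 13 s, with no verdict returned.

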